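# Register a clay tile in the decorating jig

## Task

Get the square clay tile ready for decorating: without lifting or tipping it, push it across the table with the fingers into the corner of the wooden jig, flat against the long fence and flat against the short fixed side, and push the sliding wooden stop along the fence up against the tile so that it is snugly held with no gap. Leave the cups, jar, saucer, brush and other things around it where they are, and finish with the robot clear of everything.

Things in the scene. Friction and masses are not known exactly. Their poses are not given: they have to be found in the camera images.
- jig: wooden L-shaped jig fixed to the table, 25 mm high. Origin: inside corner of the L, at table height. x points into the long fence, away from the robot; y left along the fence; z up. Long fence: inner face x = 0, from y = -340 mm to 0, 30 mm thick behind it. Short fixed side: inner face y = 0, from x = -100 mm to 0, 30 mm thick to its left. Place and yaw (-0.25 to 0.15 rad) vary; bare table inside the L.
- stop (a joint): sliding wooden stop: block 36 mm wide along the fence, 30 mm high, at jig x -93 to -3 mm; its bracket over the fence is 41 mm high (jig x -15 to 41). Value (m): travel to jig +y. Inner face at jig y = -0.290 + value, outer face at -0.326 + value. Starts at 0.015 to 0.05, meets the tile when home at 0.190, ends at 0.200. Friction 2 N; stays where left; drives the tile before it.
- stop_outer (a point): the middle of the stop's outer (right) face, the face to push on: 36 mm from the inner face, 48 mm on the robot's side of the fence, 15.5 mm above the table. Axes as the jig's.
- tile: square unglazed reddish clay tile, 100 x 100 x 18 mm, 0.25 to 0.5 kg, loose and lying flat on the table on the robot's side of the fence, between the stop and the short side, turned by up to 0.4 rad against the jig. Origin: centre of its underside; x and y along its edges, z up. Fully home its centre is 50 mm from the fence and 50 mm from the short side.
- tall_cup: bystander: tall blue-glazed tea cup, 68 mm across, 88 mm high, standing to the left of the tile; origin at the centre of its underside
- tea_bowl: bystander: white tea bowl, 110 mm across, 60 mm high, behind the fence; origin at the centre of its underside
- glaze_jar: bystander: small glass jar with a white cap, 48 mm across, 60 mm high, right of the tile, on the robot's side of the stop; origin at the centre of its underside
- saucer: bystander: white saucer, 110 mm across, 18 mm high, left of the jig; origin at the centre of its underside
- small_cup: bystander: small white cup, 60 mm across, 50 mm high, behind the jig's corner; origin at the centre of its underside
- brush: bystander: paint brush 170 mm long, lying behind the fence; origin at the centre of its underside
- wood_rib: bystander: flat wooden spatula 200 mm long, lying on the table well to the right
Not all that is in view belongs to the job. There is more than one size of the tile; the job needs the largest.

How it is judged:
At the end, for the whole second after the job is handed in: The tile lies flat and at rest in the corner of the jig: within 5 mm of the long fence and of the short side, square to them within 0.05 rad, and the sliding stop is within 5 mm of the tile's home position edge (value over 0.185) (x of tile in the frame of jig between -0.055 and -0.045 m and y of tile in the frame of jig between -0.055 and -0.045 m and (angle between the x axis of tile and the x axis of jig, either way round below 0.05 rad or angle between the x axis of tile and the y axis of jig, either way round below 0.05 rad) and angle between tile's own z axis and vertical below 0.05 rad and height (world z) of tile below 0.004 m and value of joint stop above 0.185 m and linear speed of tile below 0.01 m/s); the robot touches nothing.
It fails at once if the tile is lifted or tipped (height (world z) of tile above 0.008 m or angle between tile's own z axis and vertical above 0.12 rad).
It fails at once if a bystander is disturbed (moved over 20 mm) (distance of any of tall_cup, tea_bowl, glaze_jar, saucer, small_cup, brush, wood_rib from where it was at the start of the episode above 0.02 m).
It also fails if it takes over 54 s, if anything falls off the work surface, if the arm or the gripper's body presses on something with over 40 N, if the wrist force passes 120 N, or if a joint passes its speed limit or range.

## Robot

A 7-joint arm with a two-finger parallel gripper is mounted at the origin on the work surface. World frame = base frame: x ahead of the robot, y to its left, z up, the work surface at z = 0. Lengths are in m, angles in rad, forces in N, time in s.
With the tool pointing down it reaches from about 0.35 to 0.9 m from the base axis. Payload 8.1 kg.
Tool frame: the origin (TCP) lies at the very end of the fingers, on their centre line; the grasp point (between the pads) lies 19 mm behind it; y points along the fingers, x is the direction in which the jaws open and shut, and the axes are right-handed (so a half turn about y gives the same grasp; the last joint's range is limited). The gripper opens to 92 mm and grips with 3 to 60 N. Pads are 19 mm wide; open, the fingers measure 130 mm over their backs; the gripper's body (75 mm by 190 mm) begins 47 mm behind the grasp point.
Start: joints at [1.191, 0.434, 0.025, 1.573, -0.012, 1.134, -0.075], TCP at [0.171, -0.601, 0.227] pointing down, gripper open.
Joint ranges: [-2.62, 2.62], [-0.44, 2.09], [-1.27, 1.32], [0.08, 2.57], [-1.32, 4.46], [0.12, 2], [-2.74, 2.74]. Speed limits (rad/s): [2.22, 2.22, 3.01, 3.01, 3.14, 3.14, 3.14].

## Interface

Orientations are given as a rotation vector (axis times angle).
In Python, from cell import arm, imaging gives the robot as it stands. The module is installed in compiled form; this text tells all that it offers.
- The arm moves only by the tool send_rows, never from a script. Its argument "steps" is a list of rows, each a list of 5 numbers: the opening, from 0 (shut) to 1 (fully open), then the shift along the tool's x, y, z in cm, then the turn about the tool's y in rad. In form: [[jaw, x, y, z, roll], ...]. A call has 1 to 20 rows; each row is the pose to reach, as a shift and turn from the pose commanded when the call began, along the tool's axes at that moment; what a row does not reach only later rows make up. A row lasts 1/8 s, in which the tool goes at most 62.5 mm and 10.7 degrees, less where a joint would pass 70% of its speed; a pose out of reach is approached as far as the arm can. A call with a gripper value outside its range is refused whole. The fingers move at their own pace and stop on an object; "squeeze" is the grip in N (left out, the last holds). Time passes only in rows, so rows that repeat a pose let the fingers close. It gives the time, the measured TCP pose, the force and the opening at its end, in the units of the state.
- arm.observe(): the state, without advancing time (a new reading comes with each control period).
- imaging.get_image(name): name is "scene" or "top"; returns the picture (420x560x3 uint8, blue, green, red); there is no depth.
- imaging.camera_params(name): a dict with "camera_matrix" (3x3 intrinsics, pixels), "distortion" ([k1, k2, p1, p2, k3] as OpenCV has them; the pictures are not rectified), "position" and "orientation" of the camera in the world. Camera axes: x right, y down, z forward; pixel columns grow to the right and rows downward; lengths in m; the calibration is good to about 2 mm. A picture is of the moment at which its call begins. camera_params takes no time and is no camera call.
- arm.sign_off(): hands the job in, once; it reports no verdict.
The state is a dict: "clock": time; "joints": joint angles; "dq": joint speeds; "joint_efforts": joint torques, N m; "position": TCP position; "ee_rot": TCP orientation; "force": force on the tool from outside, world axes, zero at the start; "ft_torque": the same for the moment, N m; "width": opening from 0.0 (shut) to 1.0 (fully open).
Only numpy, scipy, OpenCV 4.12 (cv2) and the standard library are available. Lean on these libraries where they do the work, as an engineer would, in place of code of your own. Each camera call takes 0.05 s, during which the arm holds its last target.

## Working session

There is one attempt and no reset: what is moved stays moved. The work goes in short steps, Python scripts to look and compute and a tool call to move; the robot and the scene stay as the last step left them, time stands still between calls to the robot, and variables do not carry over. Pictures are saved under pics/ and viewed, and the job is handed in when it is done.

Besides the shell and the picture viewer there is one more tool, called after "Request:" as name(argument=value, ...) on one line, values as JSON. send_rows: Moves the arm, as the interface text tells. Its arguments: {"type":"object","properties":{"steps":{"type":"array","items":{"type":"array","items":{"type":"number"}}},"squeeze":{"type":"number"}},"required":["steps"]}

```bash
mkdir -p pics; python3 - <<'E'
from cell import arm, imaging
import cv2
s=arm.observe(); print({k:s[k] for k in('clock','position','ee_rot','force','width')})
for n in('top','scene'):
    cv2.imwrite(f'pics/{n}0.png',imaging.get_image(n)); print(n,imaging.camera_params(n))
E
```

```text
{'clock': 0.0, 'position': array([ 0.17057603, -0.60070968,  0.22593177]), 'ee_rot': array([-1.32661677,  1.0039937 , -1.00168822]), 'force': array([-0.1166065 , -0.17590175,  0.30739416]), 'width': 0.9980004485531179}
top {'camera_matrix': array([[522.78753499,   0.        , 282.76357611],
       [  0.        , 522.78753499, 208.0136047 ],
       [  0.        ,   0.        ,   1.        ]]), 'distortion': array([-0.05899389,  0.        ,  0.        ,  0.        ,  0.        ]), 'position': array([ 0.37063946, -0.04960927,  1.21709549]), 'orientation': array([-2.13919582,  2.10538627, -0.1633029 ])}
scene {'camera_matrix': array([[412.30559938,   0.        , 274.80187119],
       [  0.        , 412.30559938, 205.74774125],
       [  0.        ,   0.        ,   1.        ]]), 'distortion': array([-0.12775957,  0.        ,  0.        ,  0.        ,  0.        ]), 'position': array([ 1.26838337, -0.36595361,  0.91975265]), 'orientation': array([-2.0554648 , -1.36956319,  0.52962827])}
```

View pics/top0.png

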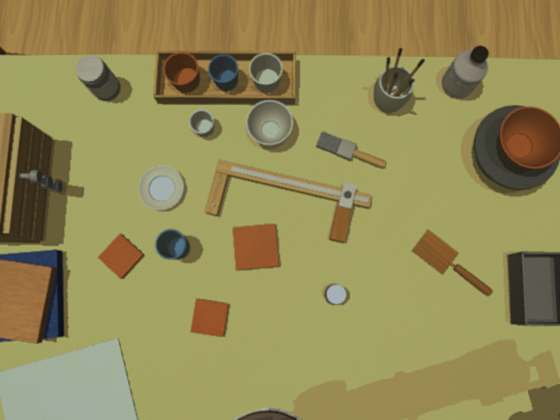

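View pics/scene0.png

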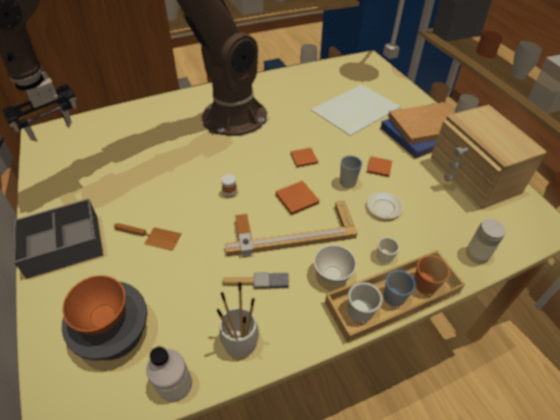

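The top view shows three reddish tiles: (256,247), (210,317) and (121,256). The one at (256,247) is the largest and lies between the stop (343,215) and the short side (215,190), so it fits the description. I'll confirm that with an enlarged crop and measurements.

```bash
cat > h.py <<'E'
import numpy as np, cv2
from scipy.spatial.transform import Rotation as R
from cell import arm, imaging
def ray(n,px,z):
    p=imaging.camera_params(n)
    u=cv2.undistortPoints(np.array(px,float).reshape(-1,1,2),p['camera_matrix'],p['distortion'])[:,0]
    d=R.from_rotvec(p['orientation']).apply(np.c_[u,np.ones(len(u))]); o=p['position']
    return (o+d*((z-o[2])/d[:,2])[:,None])[:,:2]
def rects(n,im,lo,hi,z,amin=300):
    m=cv2.inRange(cv2.cvtColor(im,cv2.COLOR_BGR2HSV),lo,hi)
    cs,_=cv2.findContours(m,cv2.RETR_EXTERNAL,cv2.CHAIN_APPROX_NONE); out=[]
    for c in cs:
        if cv2.contourArea(c)<amin: continue
        w=ray(n,c[:,0],z)*1000
        out.append((c[:,0].mean(0).round(),cv2.minAreaRect(w.astype(np.float32))))
    return out
E
python3 - <<'E'
from h import *
im=cv2.imread('pics/top0.png')
c=im[130:340,90:390]; cv2.imwrite('pics/crop0.png',cv2.resize(c,None,fx=2.6,fy=2.6,interpolation=cv2.INTER_CUBIC))
for p in [(256,247),(210,317),(121,256),(300,185),(215,195),(341,220),(230,178),(300,240)]:
    print(p,cv2.cvtColor(im,cv2.COLOR_BGR2HSV)[p[1],p[0]])
for r in rects('top',im,(0,170,90),(9,255,255),.018): print(r)
E
```

```text
(256, 247) [ 12 181 151]
(210, 317) [ 12 189 154]
(121, 256) [ 12 182 153]
(300, 185) [ 38  29 166]
(215, 195) [ 19 139 154]
(341, 220) [ 16 167 134]
(230, 178) [ 25 111 117]
(300, 240) [ 30 103 164]
```

View pics/crop0.png

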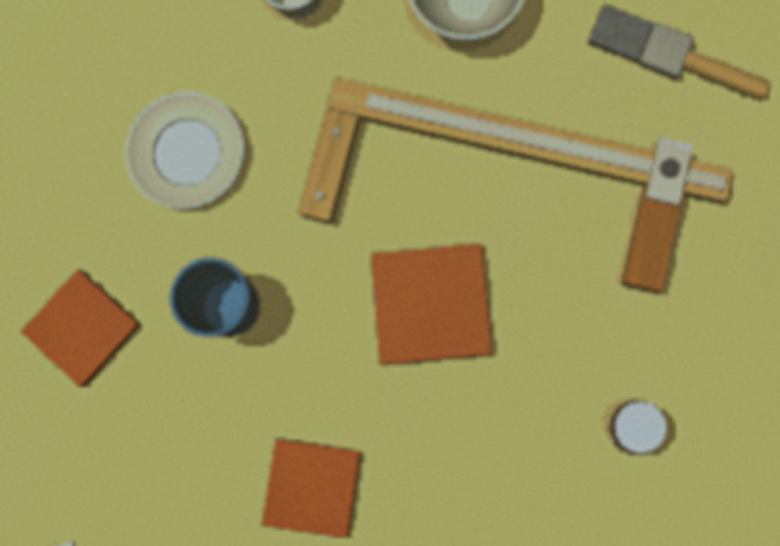

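The crop confirms it: the tile at crop (433,303) is clearly larger than the ones at (312,488) and (80,328). Next I'll measure it and the jig.

```bash
python3 - <<'E'
from h import *
im=cv2.imread('pics/top0.png'); h=cv2.cvtColor(im,cv2.COLOR_BGR2HSV)
for r in rects('top',im,(8,150,80),(14,255,255),.018): print(r)
def line(pts,axis): # robust fit
    return cv2.fitLine(np.array(pts,np.float32),cv2.DIST_HUBER,0,.01,.01).ravel()
L=(h[...,0]<24)&(h[...,1]>118)&(h[...,2]>115)
L=L.astype(np.uint8)*255
cv2.imwrite('pics/L0.png',cv2.resize(L[130:340,90:390],None,fx=2.6,fy=2.6,interpolation=cv2.INTER_NEAREST))
# fence inner edge: lowest wood pixel per column, cols 235..325
pts=[]
for x in list(range(235,328)):
    ys=np.where(L[165:206,x])[0]
    if len(ys): pts.append((x,165+ys.max()+.5))
f=ray('top',pts,.025)*1000
l1=line(f,0)
# short side: right edge per row 180..210
pts=[]
for y in range(181,209):
    xs=np.where(L[y,200:232])[0]
    if len(xs): pts.append((200+xs.max()+.5,y))
s=ray('top',pts,.025)*1000; l2=line(s,0)
print(l1,l2)
def X(a,b):
    t=np.linalg.solve(np.c_[a[:2],-b[:2]],b[2:]-a[2:]); return a[2:]+t[0]*a[:2]
print('corner',X(l1,l2),'yaw fence',np.arctan2(l1[0],-l1[1]) if l1[1]<0 else np.arctan2(-l1[0],l1[1]),'res',np.std((f-l1[2:])@[-l1[1],l1[0]]),
 'short',np.arctan2(l2[1],l2[0]),np.std((s-l2[2:])@[-l2[1],l2[0]]))
# stop: z .0305 brown
B=np.argwhere((h[180:250,320:365,0]<18)&(h[180:250,320:365,1]>140))[:,::-1]+[320,180]
m=np.zeros(L.shape,np.uint8); m[B[:,1],B[:,0]]=255
cs,_=cv2.findContours(m,cv2.RETR_EXTERNAL,cv2.CHAIN_APPROX_NONE); c=max(cs,key=cv2.contourArea)
print('stop',cv2.boxPoints(cv2.minAreaRect((ray('top',c[:,0],.030)*1000).astype(np.float32))))
# circles
print('cup tall rim',ray('top',[(172,244)],.088)*1000,'jar',ray('top',[(336.5,294)],.06)*1000,'saucer',ray('top',[(162,188)],.018)*1000)
E
```

```text
(array([209., 318.]), ((326.4953308105469, 136.8080596923828), (74.63069152832031, 73.64308166503906), 82.99797821044922))
(array([121., 256.]), ((462.28057861328125, 350.10308837890625), (74.92264556884766, 74.4775161743164), 50.06367492675781))
(array([256., 247.]), ((488.9488525390625, 36.50465393066406), (96.97705078125, 98.1684341430664), 6.360976219177246))
(array([531., 137.]), ((761.3919677734375, -614.06884765625), (144.16189575195312, 153.4730987548828), 85.2748794555664))
(array([180.,  68.]), ((926.84130859375, 234.62762451171875), (87.13057708740234, 86.20330810546875), 15.91526985168457))
[ 2.2104914e-01  9.7526264e-01  6.2941406e+02 -2.0485022e+01] [ 9.7549427e-01 -2.2002473e-01  6.0850787e+02  1.1866790e+02]
corner [658.40314  107.413925] yaw fence -0.22289011 res 0.6751299793247677 short -0.22183983 0.6714865175136052
stop [[ 501.36234 -166.62709]
 [ 579.5097  -182.96361]
 [ 586.65625 -148.77745]
 [ 508.50885 -132.44093]]
cup tall rim [[484.34206166 214.14096106]] jar [[ 383.34260605 -146.27633357]] saucer [[623.57543568 261.47161313]]
```

View pics/L0.png

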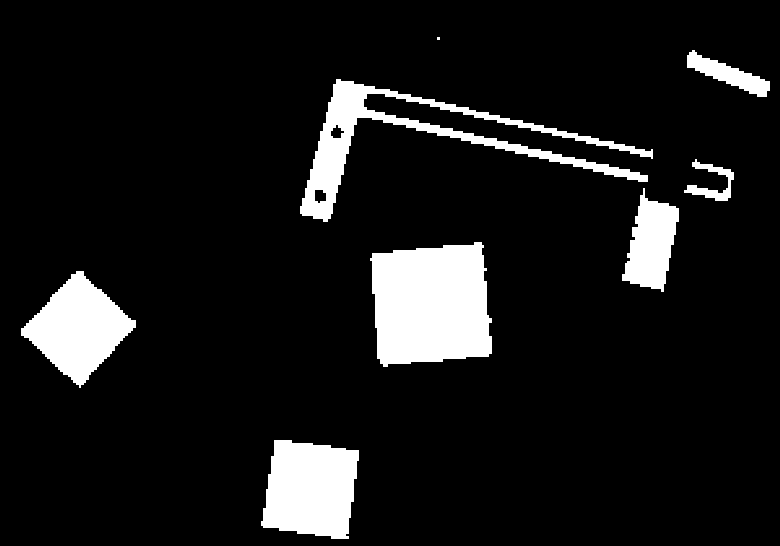

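```bash
cat >> h.py <<'E'
C=np.array([.658,.1075]);YAW=-.2225
J=np.array([[np.cos(YAW),-np.sin(YAW)],[np.sin(YAW),np.cos(YAW)]])
def w2j(p): return J.T@(np.array(p)-C)
def plan(jx,jy,z,yaw_dev=0):
    """shift (cm, tool axes) and roll so that tool x is along +-jig y"""
    s=arm.observe(); T=R.from_rotvec(s['ee_rot']); t=np.r_[C+J@[jx,jy],z]
    d=T.inv().apply(t-s['position'])*100
    X=T.as_matrix()[:,0]; best=[]
    for sg in(1,-1):
        v=sg*J[:,1]; a=-(np.arctan2(v[1],v[0])-np.arctan2(X[1],X[0]))
        best.append((a+np.pi)%(2*np.pi)-np.pi)
    print('shift',d.round(2),'roll',np.round(best,3),'jig pos',w2j(s['position'][:2]).round(4),'z',s['position'][2].round(4),'F',s['force'].round(1),'Fjig',(J.T@s['force'][:2]).round(1),'t',s['clock'],'q6',s['joints'][6].round(2))
    print(T.as_matrix().round(3).tolist())
E
python3 -c "
from h import *
plan(-.26,-.108,.12)"
```

```text
shift [-57.77  10.68  38.24] roll [-2.642  0.499] jig pos [-0.3191 -0.7984] z 0.226 F [-0.3  0.6  0.8] Fjig [-0.5  0.5] t 0.1 q6 -0.08
[[0.273, -0.001, 0.962], [-0.962, 0.001, 0.273], [-0.001, -1.0, -0.0]]
```

Request:
send_rows(steps=[[0.45,-5,1,3,0.1],[0.45,-10,2,7,0.2],[0.45,-15,3,10,0.3],[0.45,-20,4,13,0.4],[0.45,-25,5,17,0.5],[0.45,-30,6,20,0.5],[0.45,-35,7,23,0.5],[0.45,-40,8,26.5,0.5],[0.45,-45,9,30,0.5],[0.45,-50,10,33,0.5],[0.45,-55,10.7,36.5,0.5],[0.45,-57.8,10.7,38.2,0.5],[0.45,-57.8,10.7,38.2,0.5],[0.45,-57.8,10.7,38.2,0.5]])

```text
clock: 1.85
position: [0.3798, 0.0585, 0.1195]
ee_rot: [-1.096, 1.372, -1.372]
force: [1.5, -0.3, 0.7]
width: 0.45
```

```bash
python3 -c "
from h import *
plan(-.26,-.108,.008)
cv2.imwrite('pics/s1.png',imaging.get_image('scene'))"
```

```text
shift [-0.13 11.15  0.06] roll [ 3.141e+00 -1.000e-03] jig pos [-0.2605 -0.1092] z 0.1195 F [ 1.5 -0.3  0.7] Fjig [1.5 0.1] t 1.85 q6 -2.23
[[-0.222, -0.001, 0.975], [-0.975, -0.001, -0.222], [0.001, -1.0, -0.001]]
```

View pics/s1.png

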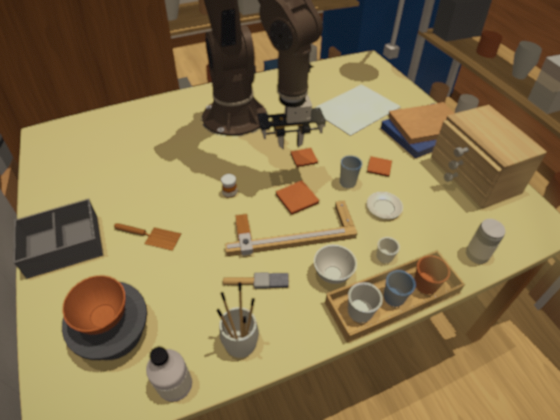

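The gripper is at about (290,130), behind the tile, and the scene is otherwise unchanged. I'll lower it slightly further forward to keep clear of the small tile, then push.

Request:
send_rows(steps=[[0.45,-0.1,2.5,1.8,0],[0.45,-0.1,5,1.8,0],[0.45,-0.1,8,1.8,0],[0.45,-0.1,10,1.8,0],[0.45,-0.1,11.1,1.8,0],[0.45,-0.1,11.1,1.8,0],[0.45,-0.1,11.1,1.8,0]])

```text
clock: 2.78
position: [0.3985, 0.0559, 0.0093]
ee_rot: [-1.094, 1.371, -1.372]
force: [-0.5, 0.4, -0.9]
width: 0.448
```

```bash
python3 -c "
from h import *
plan(-.110,-.108,.008)
im=imaging.get_image('top')
cv2.imwrite('pics/t2.png',cv2.resize(im[130:340,90:390],None,fx=2.6,fy=2.6))"
```

```text
shift [ 0.03  0.14 13.17] roll [ 3.14e+00 -1.00e-03] jig pos [-0.2417 -0.1075] z 0.0093 F [-0.5  0.4 -0.9] Fjig [-0.6  0.3] t 2.775 q6 -2.38
[[-0.222, 0.001, 0.975], [-0.975, -0.0, -0.222], [-0.0, -1.0, 0.001]]
```

View pics/t2.png

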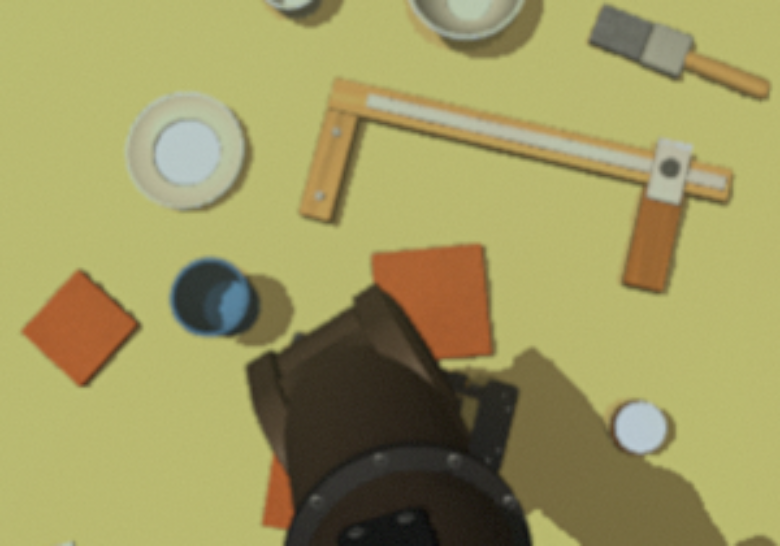

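Request:
send_rows(steps=[[0.45,0,0.1,0.8,0],[0.45,0,0.1,1.6,0],[0.45,0,0.1,2.4,0],[0.45,0,0.1,3.2,0],[0.45,0,0.1,4.0,0],[0.45,0,0.1,4.8,0],[0.45,0,0.1,5.6,0],[0.45,0,0.1,6.4,0],[0.45,0,0.1,7.2,0],[0.45,0,0.1,8.0,0],[0.45,0,0.1,8.8,0],[0.45,0,0.1,9.6,0],[0.45,0,0.1,10.3,0],[0.45,0,0.1,11,0],[0.45,0,0.1,11.6,0],[0.45,0,0.1,12.0,0],[0.45,0,0.1,12.0,0]])

```text
clock: 4.95
position: [0.516, 0.0294, 0.0078]
ee_rot: [-1.094, 1.371, -1.372]
force: [0.7, 0.3, -0.1]
width: 0.451
```

```bash
python3 -c "
from h import *
plan(-.110,-.108,.008)
im=imaging.get_image('top')
cv2.imwrite('pics/t3.png',cv2.resize(im[130:340,90:390],None,fx=2.6,fy=2.6))
im=imaging.get_image('scene')
cv2.imwrite('pics/s3.png',cv2.resize(im[110:290,180:440],None,fx=3,fy=3))"
```

```text
shift [ 0.05 -0.02  1.13] roll [ 3.141e+00 -1.000e-03] jig pos [-0.1213 -0.1075] z 0.0078 F [ 0.7  0.3 -0.1] Fjig [0.7 0.5] t 4.95 q6 -2.23
[[-0.222, 0.001, 0.975], [-0.975, 0.0, -0.222], [-0.0, -1.0, 0.001]]
```

View pics/t3.png

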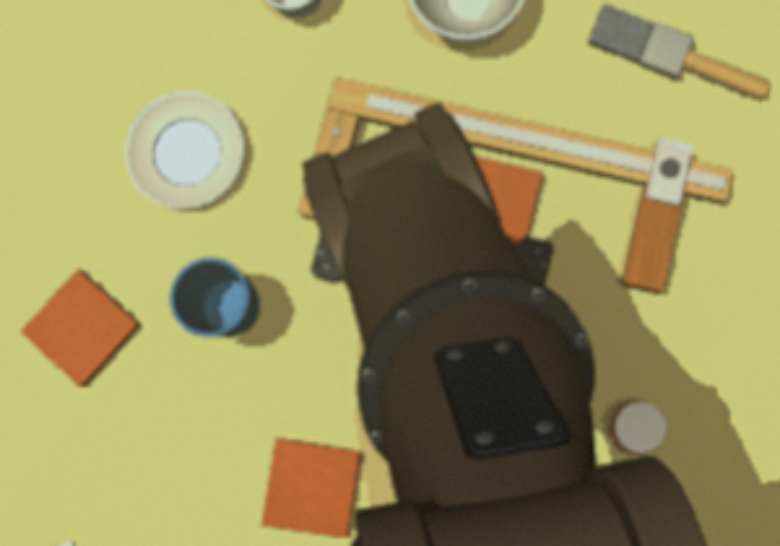

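View pics/s3.png

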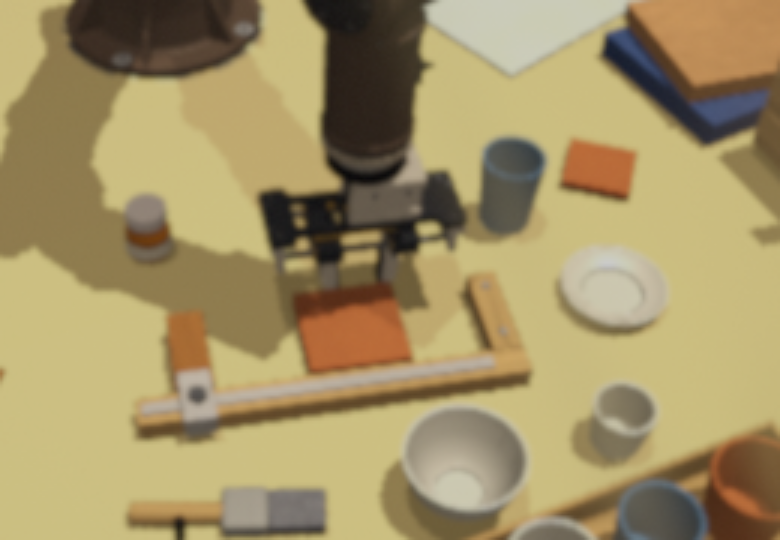

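The tile is now square to the fence with a gap of about 10 mm; in the scene crop its fence-side edge runs from (310,370) to (410,360). I'll close the gap slowly.

Request:
send_rows(steps=[[0.45,0,0,0.3,0],[0.45,0,0,0.6,0],[0.45,0,0,0.8,0],[0.45,0,0,1.0,0],[0.45,0,0,1.1,0],[0.45,0,0,1.1,0]])

```text
clock: 5.8
position: [0.5257, 0.0271, 0.0077]
ee_rot: [-1.096, 1.372, -1.372]
force: [-4.0, 1.3, 3.3]
width: 0.448
```

Request:
send_rows(steps=[[0.45,0,0,0.1,0],[0.45,0,0,0.2,0],[0.45,0,0,0.2,0]])

```text
clock: 6.18
position: [0.526, 0.027, 0.0075]
ee_rot: [-1.098, 1.373, -1.37]
force: [-9.2, 3.0, 8.1]
width: 0.449
```

The push force is rising with no motion, so the tile is against the fence. Next I'll back off, lift and look.

Request:
send_rows(steps=[[0.45,0,0,-1,0],[0.45,0,0,-3,0],[0.3,0,-4,-4,0],[0.1,0,-8,-4,0],[0.0,4,-10,-4,0],[0.0,9,-10,-4,0],[0.0,14,-10,-4,0],[0.0,19,-10,-2,0],[0.0,23,-10,0,0],[0.0,23,-10,0,0]])

```text
clock: 7.42
position: [0.4776, -0.2021, 0.1078]
ee_rot: [-1.092, 1.373, -1.379]
force: [-0.0, 1.5, -0.0]
width: 0.004
```

```bash
python3 -c "
from h import *
plan(-.048,-.345,.012)
im=imaging.get_image('top')
cv2.imwrite('pics/t4.png',cv2.resize(im[130:340,90:390],None,fx=2.6,fy=2.6))
for p,r in rects('top',im,(8,150,80),(14,255,255),.018):
    print(p,r,w2j(np.array(r[0])/1000))"
```

```text
shift [0.26 9.6  5.94] roll [ 3.135 -0.007] jig pos [-0.1077 -0.3418] z 0.1078 F [-0.   1.5 -0. ] Fjig [-0.4  1.5] t 7.425 q6 -1.68
[[-0.227, 0.002, 0.974], [-0.974, -0.002, -0.227], [0.002, -1.0, 0.003]]
[209. 318.] ((326.4848937988281, 136.7232208251953), (74.8016128540039, 73.64308166503906), 82.99797821044922) [-0.32979152 -0.04465217]
[121. 256.] ((462.12933349609375, 349.8640441894531), (75.67922973632812, 74.352783203125), 50.2292366027832) [-0.24452438  0.19316696]
[274. 207.] ((581.9058227539062, -4.2378692626953125), (98.34223937988281, 98.8509292602539), 77.21202087402344) [-0.04956132 -0.125775  ]
[531. 137.] ((761.23974609375, -612.9759521484375), (146.31517028808594, 153.9564971923828), 85.2748794555664) [ 0.25968124 -0.6799336 ]
[181.  68.] ((926.4739379882812, 234.52273559570312), (89.03800964355469, 86.20386505126953), 15.912853240966797) [0.2338258  0.18313527]
```

View pics/t4.png

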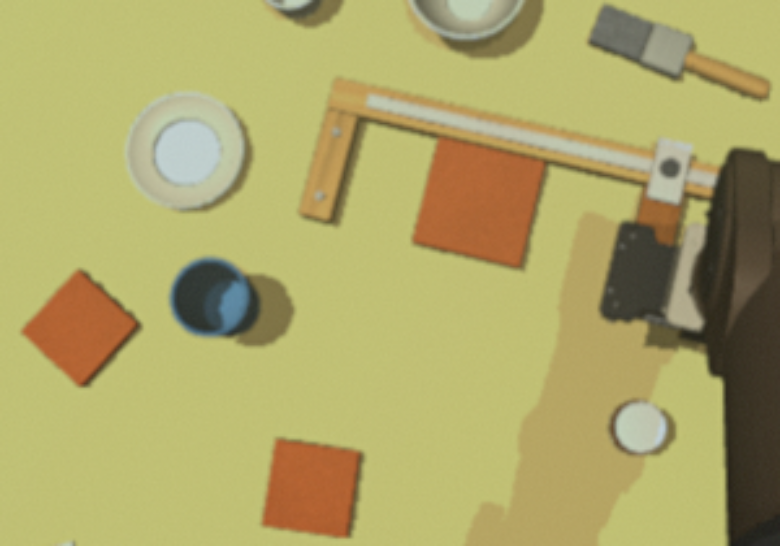

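The tile at crop (480,203) is flush with the fence, its centre at jig (-50,-126) mm and squared. Next I'll lower the closed fingers outside the stop.

Request:
send_rows(steps=[[0,0.5,0,4,0],[0,0.5,2,5.9,0],[0,0.5,5,5.9,0],[0,0.5,8,5.9,0],[0,0.5,9.5,5.9,0],[0,0.5,9.5,5.9,0],[0,0.5,9.5,5.9,0]])

```text
clock: 8.35
position: [0.5341, -0.2154, 0.0138]
ee_rot: [-1.094, 1.37, -1.372]
force: [0.4, -0.2, 0.5]
width: 0.006
```

```bash
python3 -c "
from h import *
plan(-.048,-.155,.012)
im=imaging.get_image('scene')
cv2.imwrite('pics/s5.png',cv2.resize(im[110:290,180:440],None,fx=3,fy=3))"
```

```text
shift [-18.73   0.18   0.15] roll [ 3.141 -0.   ] jig pos [-0.0496 -0.3423] z 0.0138 F [ 0.4 -0.2  0.5] Fjig [ 0.4 -0.1] t 8.35 q6 -1.73
[[-0.221, 0.002, 0.975], [-0.975, -0.0, -0.221], [0.0, -1.0, 0.002]]
```

View pics/s5.png

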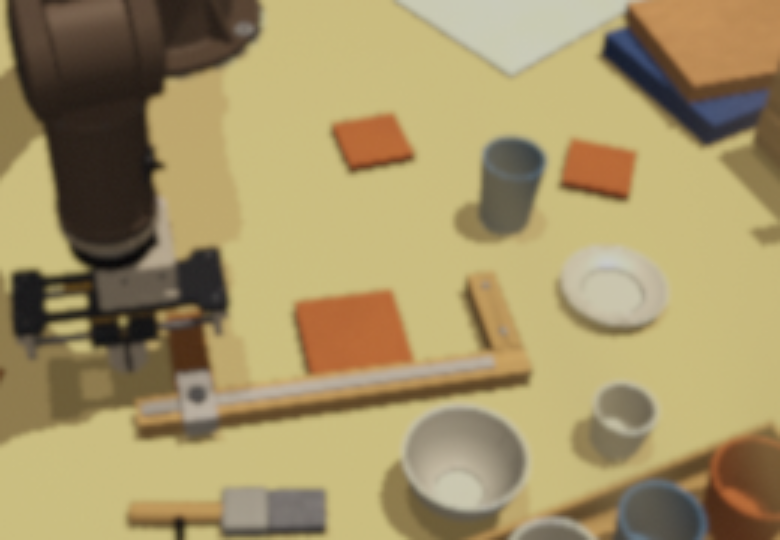

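Request:
send_rows(steps=[[0,-0.8,0.1,0.1,0],[0,-1.6,0.1,0.1,0],[0,-2.4,0.1,0.1,0],[0,-3.2,0.1,0.1,0],[0,-4.0,0.1,0.1,0],[0,-5.0,0.1,0.1,0],[0,-6.0,0.1,0.1,0],[0,-7,0.1,0.1,0],[0,-8,0.1,0.1,0],[0,-9,0.1,0.1,0],[0,-10,0.1,0.1,0],[0,-11,0.1,0.1,0],[0,-12,0.1,0.1,0],[0,-12.8,0.1,0.1,0],[0,-13.6,0.1,0.1,0],[0,-14.4,0.1,0.1,0],[0,-15.2,0.1,0.1,0],[0,-16,0.1,0.1,0],[0,-16.5,0.1,0.1,0],[0,-16.5,0.1,0.1,0]])

```text
clock: 10.9
position: [0.5709, -0.0538, 0.0116]
ee_rot: [-1.095, 1.371, -1.371]
force: [0.6, -0.3, 0.4]
width: 0.003
```

```bash
python3 -c "
from h import *
plan(-.048,-.155,.012)
im=imaging.get_image('scene')
cv2.imwrite('pics/s6.png',cv2.resize(im[110:290,180:440],None,fx=3,fy=3))"
```

```text
shift [-2.16 -0.03  0.14] roll [-3.141  0.   ] jig pos [-0.0494 -0.1766] z 0.0116 F [ 0.6 -0.3  0.4] Fjig [ 0.7 -0.2] t 10.9 q6 -2.01
[[-0.221, 0.0, 0.975], [-0.975, 0.001, -0.221], [-0.001, -1.0, -0.0]]
```

View pics/s6.png

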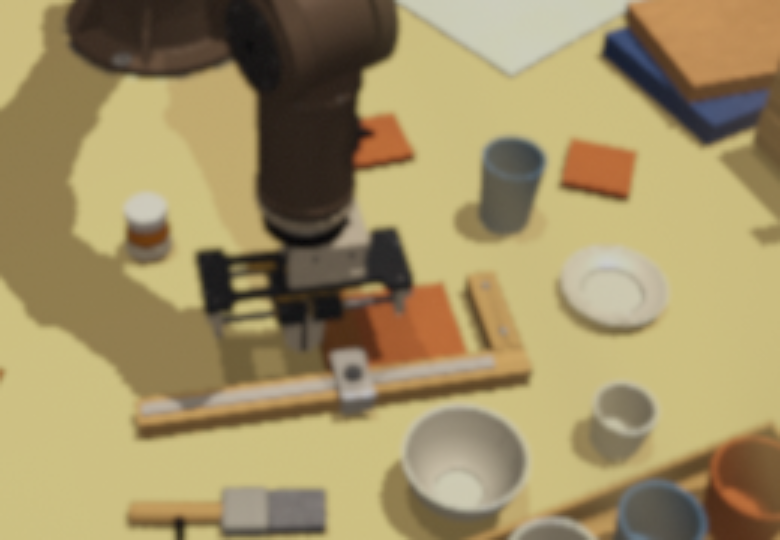

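Request:
send_rows(steps=[[0,-0.6,0,0,0],[0,-1.2,0,0,0],[0,-1.7,0,0,0],[0,-2.1,0,0,0],[0,-2.1,0,0,0]])

```text
clock: 11.58
position: [0.5752, -0.0342, 0.0115]
ee_rot: [-1.096, 1.372, -1.371]
force: [-0.4, -1.7, 0.9]
width: 0.005
```

```bash
python3 -c "
from h import *
plan(-.048,-.145,.012)
im=imaging.get_image('scene')
cv2.imwrite('pics/s7.png',cv2.resize(im[110:290,180:440],None,fx=3,fy=3))"
```

```text
shift [-1.15 -0.05  0.15] roll [ 3.141e+00 -1.000e-03] jig pos [-0.0495 -0.1565] z 0.0115 F [-0.4 -1.7  0.9] Fjig [ 0.  -1.7] t 11.575 q6 -2.04
[[-0.221, -0.001, 0.975], [-0.975, 0.0, -0.221], [0.0, -1.0, -0.001]]
```

View pics/s7.png

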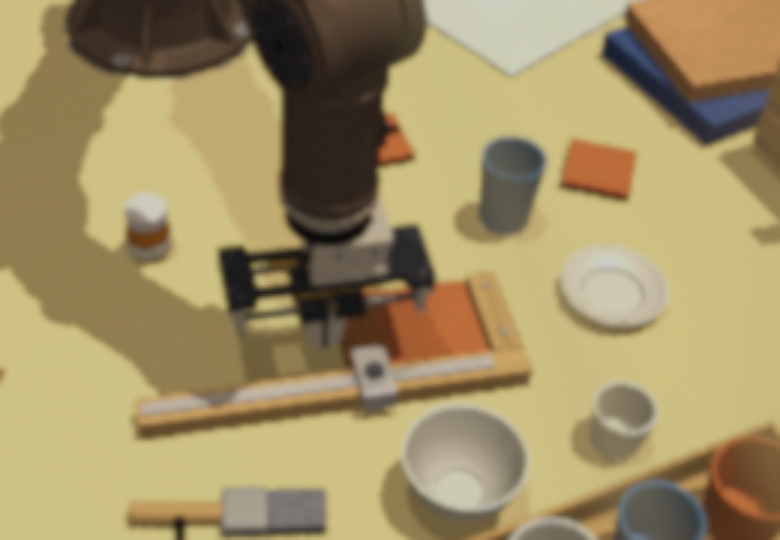

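A few mm remain between the tile's edge (488,350) and the short side (497,350).

Request:
send_rows(steps=[[0,-0.2,0,0,0],[0,-0.4,0,0,0],[0,-0.6,0,0,0],[0,-0.6,0,0,0]])

```text
clock: 12.12
position: [0.5756, -0.0321, 0.0115]
ee_rot: [-1.098, 1.373, -1.376]
force: [-3.4, -11.4, 4.2]
width: 0.003
```

Request:
send_rows(steps=[[0,-0.2,0,0,0],[0,-0.4,0,0,0],[0,-0.4,0,0,0]])

```text
clock: 12.5
position: [0.5756, -0.032, 0.0115]
ee_rot: [-1.101, 1.374, -1.38]
force: [-6.6, -22.4, 9.6]
width: 0.007
```

It's solidly blocked: the force reached 22 N with no further motion. I'll back off, lift clear and check from above.

Request:
send_rows(steps=[[0,1,0,0,0],[0,3,0,0,0],[0,5,-3,0,0],[0,6,-8,0,0],[0,10,-12,-3,0],[0,15,-15,-6,0],[0,20,-15,-10,0],[0,22,-15,-14,0],[0,22,-15,-14,0],[0,22,-15,-14,0]])

```text
clock: 13.75
position: [0.3932, -0.2081, 0.1621]
ee_rot: [-1.094, 1.37, -1.372]
force: [-0.3, -0.2, 0.4]
width: 0.005
```

```bash
python3 -c "
from h import *
plan(-.048,-.145,.012)
im=imaging.get_image('top')
cv2.imwrite('pics/t8.png',cv2.resize(im[130:340,90:390],None,fx=2.6,fy=2.6,interpolation=cv2.INTER_CUBIC))
for p,r in rects('top',im,(8,150,80),(14,255,255),.018):
    print(p,r,w2j(np.array(r[0])/1000))
im=imaging.get_image('scene')
cv2.imwrite('pics/s8.png',cv2.resize(im[110:290,180:440],None,fx=3,fy=3,interpolation=cv2.INTER_CUBIC))
# fixed side edges at jig frame: crop px below measured by eye
"
```

```text
shift [-22.13  15.03  14.02] roll [ 3.141e+00 -1.000e-03] jig pos [-0.1886 -0.3663] z 0.1621 F [-0.3 -0.2  0.4] Fjig [-0.3 -0.3] t 13.75 q6 -1.52
[[-0.221, 0.002, 0.975], [-0.975, -0.0, -0.221], [-0.0, -1.0, 0.002]]
[209. 318.] ((326.5869445800781, 136.65679931640625), (74.7227783203125, 73.54663848876953), 83.21382904052734) [-0.32967733 -0.04469443]
[121. 256.] ((462.15325927734375, 349.8736572265625), (75.6978988647461, 74.311767578125), 50.28350067138672) [-0.24450316  0.19318162]
[243. 200.] ((597.728271484375, 67.1756591796875), (103.01492309570312, 99.03675842285156), 77.36430358886719) [-0.04988764 -0.05263038]
[531. 137.] ((761.119384765625, -612.9660034179688), (146.31517028808594, 154.19805908203125), 85.2748794555664) [ 0.25956165 -0.67995045]
[181.  68.] ((926.3406372070312, 234.77569580078125), (88.14388275146484, 86.83670043945312), 12.299742698669434) [0.23363997 0.18335258]
```

View pics/t8.png

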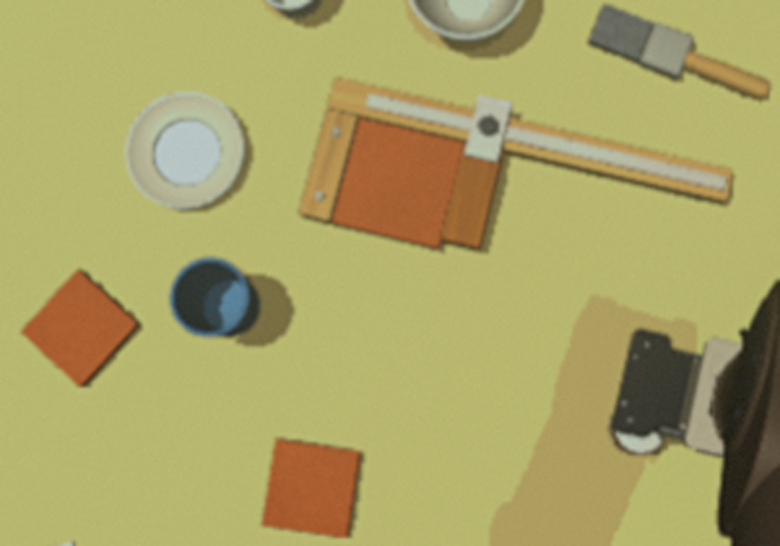

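View pics/s8.png

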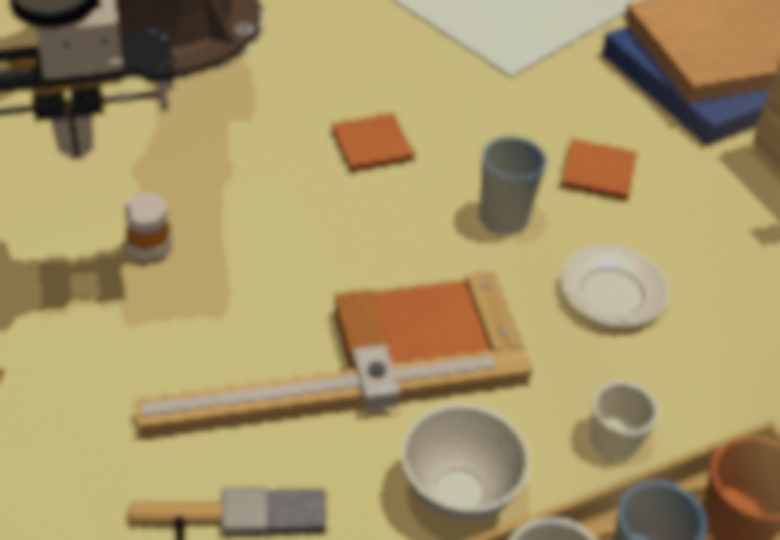

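Tile, fence, short side and stop show no visible gap in either view, and the bystanders are where they were. I'm handing it in.

```bash
python3 -c "
from cell import arm
print(arm.sign_off())"
```

```text
the job is handed in; nothing more can be done
None
```

The tile is in the corner of the jig with the stop up against it, and I handed the job in at about 14 s. The sign-off gives no verdict, so this rests on my own checks.

**What I did:** I pushed the largest tile square against the long fence with two spread fingers. Then I shut the fingers and pushed the sliding stop along the fence, driving the tile to the short side. The stop held firm at about 23 N with no further motion. The gripper then backed off and lifted to about 16 cm, touching nothing.

**Last checks:**
- **Position:** the top camera put the tile's centre at jig (-49.9, -52.6) mm. The second number is probably closer to -51, because the colour mask measured the tile 103 mm wide instead of about 99 mm and likely took in some of the stop.
- **Angle:** the tile is about 0.002 rad off the jig.
- **Gaps:** neither view shows a gap at the fence, the short side or the stop. I did not measure the stop's travel directly; I judged it home from the blocked push and the pictures.
- **Other things:** all the bystanders near the jig looked unmoved in the last pictures. The wood rib was outside those views, and the arm passed well above it.

No check failed.

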